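# Run a cell on the hold-to-test fixture

## Robot

A 6-joint arm with a two-finger parallel gripper is mounted at the origin on a cart in front of the work surface, level with it; the furniture and walls round the work are solid. World frame = base frame: x ahead of the robot, y to its left, z up, the work surface at z = 0. Lengths are in mm, angles in rad, forces in N, time in s.
With the tool pointing down it reaches from about 300 to 825 mm from the base axis. Payload 5.4 kg.
Tool frame: the origin (TCP) lies at the very end of the fingers, on their centre line; the grasp point (between the pads) lies 19 mm behind it (robot.tcp_to_grasp is the distance from the TCP to the grasp point, in mm); z points along the fingers, y is the line along which they close (so a half turn about z gives the same grasp; the last joint's range is limited). The gripper opens to 92 mm and grips with 3 to 60 N. Pads are 20 mm wide; open, the fingers measure 128 mm over their backs; the gripper's body (75 mm by 189 mm) begins 69 mm behind the grasp point.
Start: joints at [1.079, 0.158, 1.597, -0, 1.386, -0.21], TCP at [159.909, 552.3, 191.201] pointing down, gripper open.
Joint ranges: [-2.91, 2.91], [-0.94, 2.29], [0.18, 2.7], [-1.29, 4.43], [0.17, 2.64], [-3, 3]. Speed limits (rad/s): [2.57, 2.57, 3.14, 3.14, 3.14, 3.14].

## Interface

Orientations are given as a unit quaternion [w, x, y, z].
In Python, from rig import robot, eyes gives the robot as it stands.
- The arm moves only by the tool drive_tool, never from a script. Its argument "increments" is a list of rows, each a list of 5 numbers: the shift along the tool's x, y, z in m, then the turn about the tool's z in rad, then the finger opening in m, from 0 to 0.0919. A call has 1 to 10 rows; each row is the pose to reach, as a shift and turn from the pose commanded when the call began, along the tool's axes at that moment; what a row does not reach only later rows make up. A row lasts 1/10 s, in which the tool goes at most 50 mm and 8.59 degrees, less where a joint would pass 70% of its speed; a pose out of reach is approached as far as the arm can. A call with a gripper value outside its range is refused whole. The fingers move at their own pace and stop on an object; "squeeze" is the grip in N (left out, the last holds). Time passes only in rows, so rows that repeat a pose let the fingers close. It gives the time, the measured TCP pose, the force, the opening and the grip force at its end, in the units of the state.
- robot.sense(): the state, without advancing time (a new reading comes with each control period).
- eyes.snapshot(name): name is "scene" or "side" or "wrist"; returns a dict with "img" (384x512x3 uint8, red, green, blue), "vfov" (degrees; the focal length in pixels is half the picture's height over the tangent of half this angle, whatever the lens; pixels are square), "cx", "cy" (the principal point, pixels), "distortion" ([k1, k2, p1, p2, k3] as OpenCV has them; the pictures are not rectified), "extrinsics" (4x4, takes a point from camera to world coordinates). Camera axes: x right, y down, z forward; pixel columns grow to the right and rows downward; lengths in mm; the calibration is good to about 2 mm. A picture is of the moment at which its call begins. There is no depth.
- robot.hand_in(): hands the job in; it is judged then, once.
The state is a dict: "time_s": time; "q": joint angles; "qd": joint speeds; "joint_efforts": joint torques, N m; "eef_pos": TCP position; "orientation": TCP orientation; "contact_force": force on the tool from outside, world axes, zero at the start; "moment": the same for the moment, N m; "gripper_width": finger opening in mm; "grasp_force": force on a finger pad.
Only numpy, scipy, OpenCV 4.12 (cv2) and the standard library are available. Lean on these libraries where they do the work, as an engineer would, in place of code of your own. Each camera call takes 0.05 s, during which the arm holds its last target. There are 200 camera calls.

## Task

Lay the turquoise battery cell in the blue carriage's cradle, let go of it, and slide the carriage under the bridge until it is fully home against its stop. Only then press the black enabling button on the yellow pod straight down with the fingers to the middle of its 16 mm travel (about 8 mm, the green band of its stem at the pod's mouth), never through to the bottom, and finish while still holding it there. Leave the pink cell that lies near the turquoise one where it is.

Things in the scene. Friction and masses are not known exactly. Their poses are not given: they have to be found in the camera images.
- teal_cell: the turquoise (teal) round battery cell, 18 mm diameter x 65 mm, 46 g, lying on the bench. Origin at the centre of its underside; its long axis is its y, z up. It does not roll. Either end may point either way. Grip it across the diameter (the fingers close on about 12 to 18 mm). A tall unit (x 0.53..0.78, y -0.21..-0.03, 0.28 m high) stands between it and the tester: carry round its front.
- pink_cell: the pink cell of the same size lying 9 to 19 cm from it (not to be disturbed); same axes
- tester: fixed grey tester. Origin on the track axis at bench level; x = the way the carriage slides home, y left of it, z up. Bed x -125..125, y -45..45, top z 12 mm. Aluminium bridge over the track: x 15..80, y -45..45, underside z 46, top z 76 mm, cheeks 62 mm apart; a seated cell passes 9 mm below it. Yellow button pod: 66 x 66 mm box centred at x -90, y -100, top z 50 mm. Its yaw varies a little.
- cradle (a point): centre of the blue carriage's cradle floor, 19 mm above the bench; axes as the tester. The cell lies here along x. Four posts 14 mm long (x), 5 thick, 9 high at x -23 and +23 mm leave a trough 20 mm wide (y); end walls 9 mm high, 74 mm apart inside. Between the posts (x -16..16) fingers have room on both sides of the cell; the floor is 42 mm wide.
- handle_top (a point): centre of the top of the carriage's upright black handle, 75 mm above the bench, 52 mm behind the cradle centre (at -x). The handle is 12 mm thick (x), 30 mm wide (y) and stands 56 mm above the cradle floor (a seated cell's top: 18 mm above it, its end 13 mm from the handle's face); it can be gripped from above or pushed from behind. Axes as the tester.
- carriage (a joint): travel of the carriage along the tester's +x, m: 0 = fully out, 0.085 = fully home against its stop, under the bridge. It starts at 0 to 0.02. Friction about 1.2 N plus 6 N s/m; it stays where it is left.
- button_top (a point): centre of the top of the black round button cap (32 mm diameter), 75.5 mm above the bench when released. It sinks as the button is pressed (straight down). The cap stands on a stem that shows from the pod upward 5.5 mm white, 5 mm green, 5.5 mm red; the white vanishes into the pod first.
- button (a joint): travel of the spring-loaded button, m: 0 = released, 0.016 = bottom. Middle (enabled) position 0.0055 to 0.0105. The spring pushes back with 1.8 N at the start, 6.6 N at 8 mm, 11.4 N at the bottom, and returns the button when let go.

How it is judged:
By the outcome, as a careful person would: the job done as asked, in the order asked, and still so for the second after the job is handed in, while the arm keeps its last pose, push and grip.
It also fails if it takes over 61 s, if anything falls off the work surface, if the arm or the gripper's body presses on something with over 40 N, if the wrist force passes 120 N, or if a joint passes its speed limit or range.

## Working session

There is one attempt and no reset: what is moved stays moved. The work goes in short steps, Python scripts to look and compute and a tool call to move; the robot and the scene stay as the last step left them, time stands still between calls to the robot, and variables do not carry over. Pictures are saved under pics/ and viewed, at most 10 in all, crops included, and the job is handed in when it is done.

Besides the shell and the picture viewer there is one more tool, called after ">>>" by a JSON object that holds its "fn" and its "kwargs". drive_tool: Moves the arm, as the interface text tells. Its arguments: {"type":"object","properties":{"increments":{"type":"array","items":{"type":"array","items":{"type":"number"}}},"squeeze":{"type":"number"}},"required":["increments"]}

```bash
mkdir -p pics; ls; cat > h.py <<'E'
import numpy as np, cv2
from rig import robot, eyes
def snap(n,f=None):
    s=eyes.snapshot(n)
    if f: cv2.imwrite('pics/'+f,s['img'][:,:,::-1])
    return s
def K(s):
    h=s['img'].shape[0]; f=h/2/np.tan(np.radians(s['vfov'])/2)
    return np.array([[f,0,s['cx']],[0,f,s['cy']],[0,0,1.]])
def ray(s,px):
    p=cv2.undistortPoints(np.array(px,float).reshape(-1,1,2),K(s),np.array(s['distortion'],float)).reshape(-1,2)
    E=np.array(s['extrinsics']); d=np.c_[p,np.ones(len(p))]@E[:3,:3].T
    return E[:3,3],d
def onz(s,px,z):
    o,d=ray(s,px); z=np.broadcast_to(z,len(d))
    return o+d*((z-o[2])/d[:,2])[:,None]
def proj(s,P):
    E=np.linalg.inv(np.array(s['extrinsics']))
    return cv2.projectPoints(np.array(P,float).reshape(-1,1,3),cv2.Rodrigues(E[:3,:3])[0],E[:3,3],K(s),np.array(s['distortion'],float))[0].reshape(-1,2)
E
python3 - <<'E'
from h import *
a=[snap(n) for n in ("scene","side","wrist")]
for s in a: print(np.round(s['extrinsics'],3).tolist(),s['vfov'],s['distortion'])
im=np.hstack([s['img'] for s in a[:2]])[:,:,::-1]
cv2.imwrite('pics/a.png',a[0]['img'][:,:,::-1]);cv2.imwrite('pics/b.png',a[1]['img'][:,:,::-1]);cv2.imwrite('pics/c.png',a[2]['img'][:,:,::-1])
print(robot.sense())
E
```

```text
pics
[[0.682, -0.489, 0.544, -184.661], [-0.731, -0.444, 0.518, -776.582], [-0.012, -0.751, -0.66, 897.899], [0.0, 0.0, 0.0, 1.0]] 42.58669242682072 [-0.13067029  0.          0.          0.          0.        ]
[[0.991, -0.06, 0.121, 380.857], [-0.133, -0.552, 0.823, -1054.643], [0.017, -0.831, -0.555, 689.1], [0.0, 0.0, 0.0, 1.0]] 53.229513197089474 [-0.09180336  0.          0.          0.          0.        ]
[[0.278, 0.931, 0.236, 93.193], [0.961, -0.269, -0.07, 571.034], [-0.002, 0.247, -0.969, 383.408], [0.0, 0.0, 0.0, 1.0]] 59.760612111665715 [0.02067398 0.         0.         0.         0.        ]
{'time_s': 0.15, 'q': array([ 1.07890538e+00,  1.58890775e-01,  1.59794986e+00, -7.28821271e-06,
        1.38622752e+00, -2.10104746e-01]), 'qd': array([ 0.00064192, -0.00184979, -0.00552394,  0.00049838,  0.00136382,
       -0.00108618]), 'joint_efforts': array([ 3.74850852e-04, -3.85921276e+01, -3.22432244e+01,  7.01039331e-02,
        3.51955695e-02, -5.85183989e-05]), 'eef_pos': array([159.66004442, 551.8358695 , 190.44927848]), 'orientation': array([-2.50301163e-04,  1.40426719e-01,  9.90090800e-01, -6.94001627e-04]), 'contact_force': array([-0.02457943, -0.24341249, -0.22250812]), 'moment': array([2.61468048e-05, 4.98539129e-02, 1.72105922e-02]), 'grasp_force': 0.0, 'gripper_width': 92.06370791629732}
```

View pics/a.png

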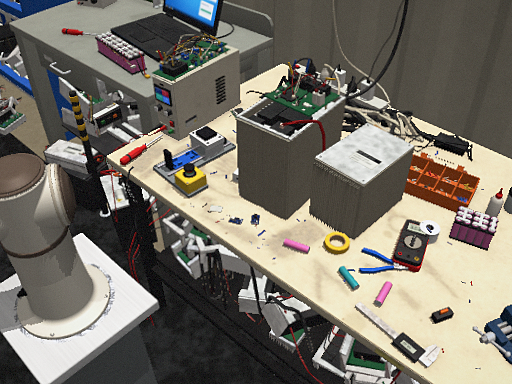

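View pics/b.png

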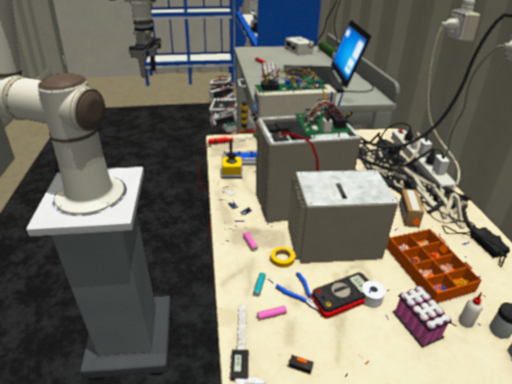

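The scene view shows the turquoise cell at about (348,278), pink cells at (384,293) and (295,244), and the tester around (195,158) with the yellow pod at (188,178). I'll zoom in on both areas.

```bash
python3 - <<'E'
from h import *
a=cv2.imread('pics/a.png');b=cv2.imread('pics/b.png')
t=cv2.resize(a[115:205,145:245],None,fx=6,fy=6,interpolation=cv2.INTER_CUBIC)
c=cv2.resize(a[255:315,325:405],None,fx=6,fy=6,interpolation=cv2.INTER_CUBIC)
cv2.imwrite('pics/t.png',t)
for n,im in(('scene',a),('side',b)):
    s=snap(n)
    hsv=cv2.cvtColor(im,cv2.COLOR_BGR2HSV)
    for nm,lo,hi in(('teal',(82,90,50),(97,255,255)),('pink',(145,60,90),(172,255,255)),('yel',(22,150,100),(32,255,255)),('blue',(105,150,80),(120,255,255))):
        k,l,st,ce=cv2.connectedComponentsWithStats(cv2.inRange(hsv,lo,hi))
        for i in range(1,k):
            if st[i,4]>60:
                ys,xs=np.where(l==i); P=onz(s,np.c_[xs,ys],9)[:,:2]; m=P.mean(0); w,v=np.linalg.eigh(np.cov((P-m).T))
                print(n,nm,st[i],np.round(m,1),'len',np.round(np.sqrt(w*12)),'ang',np.round(np.degrees(np.arctan2(v[1,1],v[0,1])),1))
E
```

```text
scene teal [339 266  20  23 164] [ 484.8 -437.7] len [18. 64.] ang 66.8
scene pink [ 97  41  43  32 301] [798.4 926.3] len [ 49. 352.] ang 83.9
scene pink [451 223   9  14  74] [ 795.7 -557.5] len [14. 52.] ang -166.0
scene pink [458 226  10  14  80] [ 800.8 -576.7] len [16. 50.] ang -167.6
scene pink [467 229  10  13  76] [ 806.1 -597.6] len [15. 49.] ang -169.1
scene pink [474 232  11  13  80] [ 810.6 -618.3] len [15. 52.] ang -172.4
scene pink [482 235  10  13  67] [ 814.2 -637.8] len [13. 51.] ang -172.8
scene pink [284 238  26  14 174] [ 481.2 -285.6] len [22. 64.] ang 105.6
scene pink [375 281  17  23 172] [ 502.7 -524.3] len [17. 65.] ang -169.9
scene yel [175 167  31  26 375] [479.4  93. ] len [71. 95.] ang 76.2
scene yel [325 232  25  19 182] [ 560.6 -352.3] len [64. 66.] ang -162.2
scene blue [  0   0  22  12 124] [ 814.5 1985. ] len [ 49. 263.] ang 89.1
scene blue [ 19   0  51  16 399] [ 904.4 1834.2] len [197. 228.] ang 116.0
scene blue [165   0  51  27 328] [1334.8 1095.6] len [ 81. 467.] ang 80.8
scene blue [  0  61  32  31 239] [ 432.  1125.2] len [ 32. 303.] ang 88.3

[... 757 characters left out ...]
466.3 112.5] len [ 68. 113.] ang 85.4
side yel [271 247  25  19 230] [ 557.4 -358.7] len [62. 70.] ang 62.9
side blue [152   0  81  16 234] [ 361.6 3520.8] len [ 639. 1154.] ang -140.1
side blue [ 235    0   86   46 2776] [1243.1 3083.2] len [ 765. 2665.] ang 75.7
side blue [156  19  78  46 254] [ 436.  1708.9] len [ 445. 1564.] ang 72.2
side blue [236  20  10  26 162] [ 706.2 2270.9] len [ 65. 898.] ang 86.3
side blue [334  25  33  55 199] [1517.4 1865.5] len [ 216. 1859.] ang 66.0
side blue [235 152  22   6  79] [527.  190.7] len [31. 78.] ang 172.3
side blue [297 273  13  23  66] [ 589.2 -453. ] len [ 8. 72.] ang 97.9
side blue [277 285  29  17  96] [ 551.1 -479. ] len [ 9. 74.] ang 139.2
```

View pics/t.png

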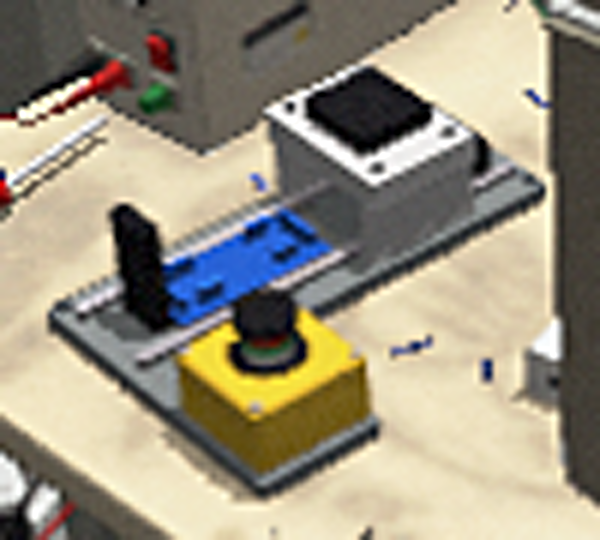

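The crop shows the grey bed's left corner at about (48,312), its right corner at (548,187), the bridge top quad, the black handle top at (122,208), and the pod with the button cap at (265,300). I'll fit the tester pose from these points.

```bash
cat >> h.py <<'E'
def w2(T,p):
    x,y,a=T; c,s=np.cos(a),np.sin(a); p=np.atleast_2d(p).astype(float)
    return np.c_[x+c*p[:,0]-s*p[:,1], y+s*p[:,0]+c*p[:,1], p[:,2]]
def inc(x,y,z,yaw=None):
    """tool-frame increments to put TCP at x,y,z with tool y at world angle yaw (deg, mod 180)"""
    from scipy.spatial.transform import Rotation as R
    s=robot.sense(); w=s['orientation']; M=R.from_quat([w[1],w[2],w[3],w[0]]).as_matrix()
    d=M.T@(np.array([x,y,z])-s['eef_pos'])/1000
    a=np.degrees(np.arctan2(M[1,1],M[0,1])); t=0
    if yaw is not None: t=-((yaw-a+90)%180-90)
    print('from',np.round(s['eef_pos'],1),'yaw',round(a,1),'inc',np.round(d,4),'turn',round(np.radians(t),3),'q6',round(s['q'][5],2),'F',np.round(s['contact_force'],1),'w',round(s['gripper_width'],1),'t',s['time_s'])
E
python3 - <<'E'
from h import *
from scipy.optimize import least_squares
s=snap('scene')
c=[(48,312),(548,187),(268,112),(378,187),(478,130),(370,65),(180,355),(262,413),(370,367),(264,300)]
px=np.array(c)/6.+[145,115]-0.4
M=[(-125,45,12),(125,-45,12),(15,45,76),(15,-45,76),(80,-45,76),(80,45,76),(-123,-67,50),(-123,-133,50),(-57,-133,50),(-90,-100,75.5)]
f=lambda T:(proj(s,w2(T,M))-px).ravel()
r=least_squares(f,[540,180,0.1],loss='soft_l1'); T=r.x
print('T',T[:2],np.degrees(T[2]),np.round(f(T).reshape(-1,2),1).tolist())
h=onz(s,[(122/6+144.6,210/6+114.6)],75); print('handle',h)
d=(h[0,:2]-T[:2]); a=T[2]; print('handle tester frame',d@[np.cos(a),np.sin(a)],d@[-np.sin(a),np.cos(a)])
print('plier tip',onz(s,[(361,268)],5), 'btn',w2(T,(-90,-100,75.5)))
inc(485,-438,120,-22.5)
E
```

```text
T [556.13120671 162.25564122] -5.201436899674599 [[-0.1, 0.6], [1.2, 0.5], [-0.4, -2.7], [-0.3, -2.4], [0.5, -1.6], [-0.1, -3.0], [-1.3, 0.7], [-0.9, 2.4], [0.6, -0.5], [0.6, 3.0]]
handle [[466.28580769 185.54416885  75.        ]]
handle tester frame -91.58670791043694 15.047464138524818
plier tip [[ 530.12697769 -444.65992132    5.        ]] btn [[457.43605987  70.82660868  75.5       ]]
from [159.8 552.1 190.9] yaw 73.9 inc [-0.5877 -0.8606  0.0713] turn -1.46 q6 -0.21 F [-0.4  0.5 -0.4] w 91.6 t 0.3
```

>>> {"fn": "drive_tool", "kwargs": {"increments": [[-0.356, -0.368, 0, 0.85, 0.06], [-0.356, -0.368, 0, 0.85, 0.06], [-0.356, -0.368, 0, 0.85, 0.06], [-0.356, -0.368, 0, 0.85, 0.06], [-0.356, -0.368, 0, 0.85, 0.06], [-0.356, -0.368, 0, 0.85, 0.06], [-0.356, -0.368, 0, 0.85, 0.06], [-0.356, -0.368, 0, 0.85, 0.06], [-0.356, -0.368, 0, 0.85, 0.06], [-0.356, -0.368, 0, 0.85, 0.06]]}}

```text
time_s: 1.3
eef_pos: [394.6, 108.5, 191.5]
orientation: [0.0, 0.536, 0.844, 0.0]
contact_force: [0.1, 0.8, -0.5]
gripper_width: 60.1
grasp_force: 0.0
```

```bash
python3 - <<'E'
from h import *
inc(460,-410,190,-22.5)
E
```

```text
from [394.6 108.5 191.5] yaw 25.1 inc [-0.4972 -0.161   0.0015] turn 0.832 q6 -0.47 F [ 0.1  0.8 -0.5] w 60.1 t 1.3
```

```bash
python3 - <<'E'
from h import *
s=snap('wrist','w1.png'); import pickle; pickle.dump(s,open('w1.pkl','wb'))
E
```

```text
(no output)
```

View pics/w1.png

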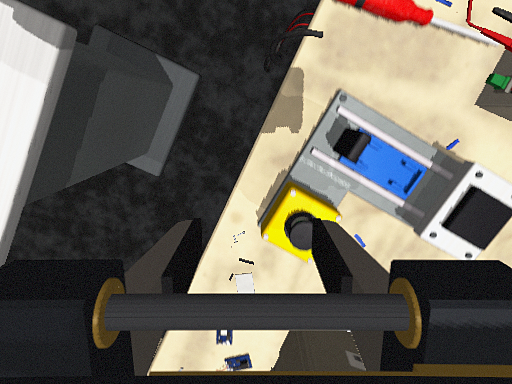

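>>> {"fn": "drive_tool", "kwargs": {"increments": [[-0.497, -0.161, 0, 0.83, 0.05], [-0.497, -0.161, 0, 0.83, 0.05], [-0.497, -0.161, 0, 0.83, 0.05], [-0.497, -0.161, 0, 0.83, 0.05], [-0.497, -0.161, 0, 0.83, 0.05], [-0.497, -0.161, 0, 0.83, 0.05], [-0.497, -0.161, 0, 0.83, 0.05], [-0.497, -0.161, 0, 0.83, 0.05], [-0.497, -0.161, 0, 0.83, 0.05], [-0.497, -0.161, 0, 0.83, 0.05]]}}

```text
time_s: 2.35
eef_pos: [456.7, -387.4, 191.0]
orientation: [-0.0, 0.831, 0.556, 0.0]
contact_force: [0.5, -0.6, 0.6]
gripper_width: 50.2
grasp_force: 0.0
```

The wrist view clearly shows the tester: bed corner (340,91), bridge top corners (458,163)/(424,232), pod, and button cap at about (300,229). Now I'll zoom on it and look at the cell.

```bash
python3 - <<'E'
from h import *
s=snap('wrist','w2.png')
a=cv2.imread('pics/w1.png')[75:275,255:512]
cv2.imwrite('pics/w1z.png',cv2.resize(a,None,fx=3,fy=3,interpolation=cv2.INTER_CUBIC))
hsv=cv2.cvtColor(s['img'],cv2.COLOR_RGB2HSV)
k,l,st,ce=cv2.connectedComponentsWithStats(cv2.inRange(hsv,(82,90,50),(97,255,255)))
for i in range(1,k):
    if st[i,4]>300:
        ys,xs=np.where(l==i); P=onz(s,np.c_[xs,ys],10)[:,:2]; m=P.mean(0); w,v=np.linalg.eigh(np.cov((P-m).T))
        print(st[i],m,np.sqrt(w*12),np.degrees(np.arctan2(v[1,1],v[0,1]))%180)
        r=cv2.minAreaRect(np.float32(P)); print(r)
inc(485,-438,110,-22.5)
E
```

```text
[289 174  15  54 760] [ 483.97514279 -442.55714843] [17.00766778 62.423429  ] 68.53068332082523
((484.078857421875, -442.2308349609375), (64.18096923828125, 16.558042526245117), 68.96118927001953)
from [ 456.  -394.4  189.5] yaw -22.7 inc [-0.0288  0.0435  0.0796] turn -0.003 q6 -0.52 F [-4.9 -2.   0.3] w 50.2 t 2.4
```

View pics/w1z.png

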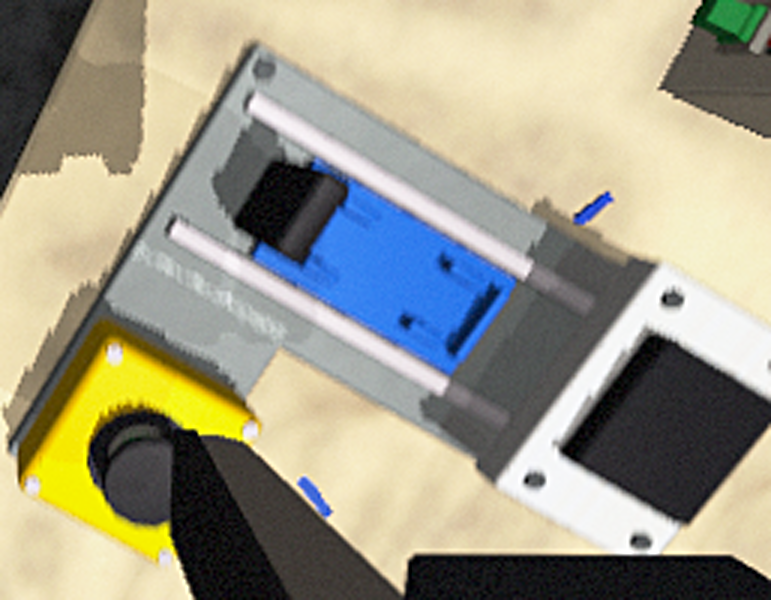

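View pics/w2.png

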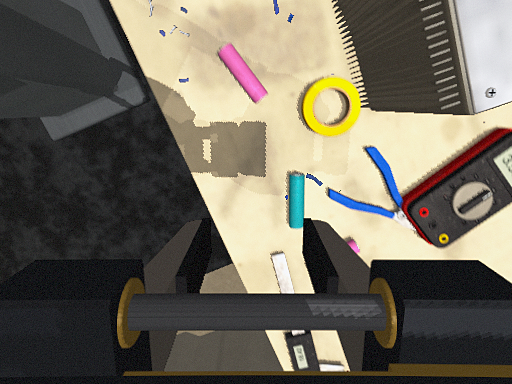

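The wrist picture shows the turquoise cell at (296,200), with the nearest plier tip at (330,191), about 40 mm away, so I'll use a narrow opening. The zoom gives the tester corners. I'll fit both views and start the approach.

```bash
cat > fit.py <<'E'
from h import *
import pickle
from scipy.optimize import least_squares
s=pickle.load(open('w1.pkl','rb'))
Z=lambda c:np.array(c)/3.+[255,75]-0.33
c=[(258,42),(660,265),(498,483),(258,424),(22,487),(112,338),(145,482)]
M=[(-125,45,12),(15,45,76),(15,-45,76),(-57,-67,50),(-123,-133,50),(-123,-67,50),(-90,-100,75.5)]
f=lambda T:(proj(s,w2(T,M))-Z(c)).ravel()
r=least_squares(f,[540,160,-.09],loss='soft_l1'); T=r.x
print('cam',s['extrinsics'][:3,3],'T',T[:2],np.degrees(T[2]),np.round(f(T).reshape(-1,2),1).tolist())
def loc(px,z):
    d=onz(s,Z(px),z)[:,:2]-T[:2]; a=T[2]
    return np.round(np.c_[d@[np.cos(a),np.sin(a)],d@[-np.sin(a),np.cos(a)]],1).tolist()
print('blue far corners z19',loc([(515,285),(455,372)],19),'handle pts z75',loc([(275,165),(240,225),(345,185),(300,262)],75),'handle base z19',loc([(345,185),(300,262)],19))
print('posts z28',loc([(447,262),(408,320)],28),'endwall',loc([(498,285),(455,350)],28), 'btn',w2(T,(-90,-100,75)))
for t in(0,10,20):
    xs=-37.5-52+t; print(t,(np.round(3*(proj(s,w2(T,[(xs+a,b,75) for a in(-6,6) for b in (-15,15)]))+.33-[255,75]))).tolist())
E
python3 fit.py; python3 -c "
from h import *
inc(484.5,-440,60,-22)"
```

```text
cam [364.61590373 170.61558064 384.54623991] T [558.48330198 168.0332557 ] -4.9817423538889845 [[-1.4, -0.9], [7.7, 0.1], [2.1, 5.5], [2.0, 0.1], [-5.0, 0.3], [-2.8, -1.8], [-0.3, 0.6]]
blue far corners z19 [[5.3, 19.6], [6.2, -18.5]] handle pts z75 [[-110.6, 7.8], [-109.7, -12.8], [-88.8, 13.4], [-87.2, -13.1]] handle base z19 [[-69.9, 18.5], [-68.0, -12.9]]
posts z28 [[-25.6, 13.4], [-25.1, -11.0]] endwall [[-4.9, 15.7], [-3.7, -11.6]] btn [[460.13945467  76.22646022  75.        ]]
0 [[274.0, 254.0], [330.0, 169.0], [306.0, 273.0], [362.0, 189.0]]
10 [[301.0, 270.0], [357.0, 186.0], [333.0, 289.0], [389.0, 206.0]]
20 [[328.0, 286.0], [384.0, 202.0], [359.0, 304.0], [416.0, 222.0]]
from [ 456.  -394.4  189.5] yaw -22.7 inc [-0.0306  0.0438  0.1296] turn -0.012 q6 -0.52 F [-4.9 -2.   0.3] w 50.2 t 2.4
```

>>> {"fn": "drive_tool", "kwargs": {"increments": [[-0.029, 0.045, 0.05, 0, 0.032], [-0.029, 0.045, 0.09, 0, 0.032], [-0.029, 0.045, 0.12, 0, 0.032], [-0.029, 0.045, 0.12, 0, 0.032], [-0.029, 0.045, 0.12, 0, 0.032], [-0.029, 0.045, 0.12, 0, 0.032]]}}

```text
time_s: 3.0
eef_pos: [488.6, -430.8, 74.6]
orientation: [0.003, 0.831, 0.556, 0.0]
contact_force: [-0.4, 0.2, 0.6]
gripper_width: 31.8
grasp_force: 0.0
```

```bash
python3 - <<'E'
from h import *
s=snap('wrist','w3.png')
hsv=cv2.cvtColor(s['img'],cv2.COLOR_RGB2HSV)
k,l,st,ce=cv2.connectedComponentsWithStats(cv2.inRange(hsv,(82,90,50),(97,255,255)))
for i in range(1,k):
    if st[i,4]>300:
        ys,xs=np.where(l==i); P=onz(s,np.c_[xs,ys],10)[:,:2]
        print(st[i],cv2.minAreaRect(np.float32(P)))
inc(484.5,-440,3,-22)
E
```

```text
[ 244  167   24   79 1681] ((483.8169860839844, -441.5345764160156), (65.66354370117188, 17.66451072692871), 68.98624420166016)
from [ 488.7 -431.    74.9] yaw -22.4 inc [-0.0098 -0.0008  0.0719] turn -0.007 q6 -0.52 F [1.1 0.1 0.7] w 31.8 t 3.05
```

View pics/w3.png

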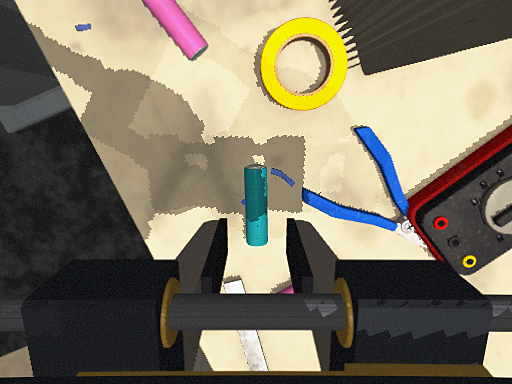

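The cell at (256,206) lies between the fingers, with the plier tip at (303,188) just outside the right one. I'll descend and grip.

>>> {"fn": "drive_tool", "kwargs": {"increments": [[-0.011, -0.001, 0.02, -0.024, 0.03], [-0.011, -0.001, 0.04, -0.024, 0.03], [-0.011, -0.001, 0.055, -0.024, 0.03], [-0.011, -0.001, 0.065, -0.024, 0.03], [-0.011, -0.001, 0.071, -0.024, 0.03], [-0.011, -0.001, 0.071, -0.024, 0.03], [-0.011, -0.001, 0.071, -0.024, 0.03], [-0.011, -0.001, 0.071, -0.024, 0.01], [-0.011, -0.001, 0.071, -0.024, 0.01], [-0.011, -0.001, 0.071, -0.024, 0.01]], "squeeze": 15}}

```text
time_s: 4.05
eef_pos: [482.3, -439.6, 0.7]
orientation: [0.0, 0.824, 0.566, 0.0]
contact_force: [0.2, 0.8, 0.2]
gripper_width: 10.1
grasp_force: 0.0
```

>>> {"fn": "drive_tool", "kwargs": {"increments": [[0, 0, 0, 0, 0.01], [0, 0, 0, 0, 0.01], [0, 0, 0, 0, 0.01]]}}

```text
time_s: 4.35
eef_pos: [482.0, -439.4, 0.2]
orientation: [-0.0, 0.824, 0.566, -0.0]
contact_force: [0.1, 0.8, -0.6]
gripper_width: 9.7
grasp_force: 0.0
```

```bash
python3 - <<'E'
from h import *
s=snap('wrist'); t=snap('side'); u=snap('scene')
a=s['img'][120:300,150:400]
b=cv2.resize(t['img'][250:320,225:325],None,fx=4,fy=4,interpolation=cv2.INTER_CUBIC)
c=cv2.resize(u['img'][230:310,310:400],None,fx=3.5,fy=3.5,interpolation=cv2.INTER_CUBIC)
a=cv2.resize(a,None,fx=1.6,fy=1.6)
H=np.zeros((580,800,3),np.uint8); H[:288,:400]=a[:288,:400]; H[:280,400:800]=b[:280,:400]; H[290:570,:315]=c[:280,:315]
cv2.imwrite('pics/g.png',H[:,:,::-1])
for s in(s,t,u):
  hsv=cv2.cvtColor(s['img'],cv2.COLOR_RGB2HSV)
  k,l,st,ce=cv2.connectedComponentsWithStats(cv2.inRange(hsv,(82,90,50),(97,255,255)))
  for i in range(1,k):
    if st[i,4]>30:
        ys,xs=np.where(l==i); P=onz(s,np.c_[xs,ys],10)[:,:2]
        print(st[i],cv2.minAreaRect(np.float32(P)))
inc(484,-441,40)
E
```

```text
[ 246  173   31  109 2516] ((483.6712951660156, -441.9212951660156), (66.80401611328125, 17.322694778442383), 68.9871826171875)
[254 275   8  18  82] ((483.1857604980469, -440.9692687988281), (53.29278564453125, 14.559178352355957), 73.06160736083984)
[156  93   7   9  42] ((707.523681640625, 529.0440063476562), (64.96685028076172, 20.006423950195312), 64.64306640625)
[346 275  13  14  82] ((478.71771240234375, -452.3819274902344), (35.507205963134766, 18.83216094970703), 69.70223999023438)
from [ 4.820e+02 -4.394e+02  2.000e-01] yaw -21.0 inc [-0.0008  0.0024 -0.0398] turn 0.0 q6 -0.56 F [-0.5  0.1  0.3] w 10.0 t 4.5
```

View pics/g.png

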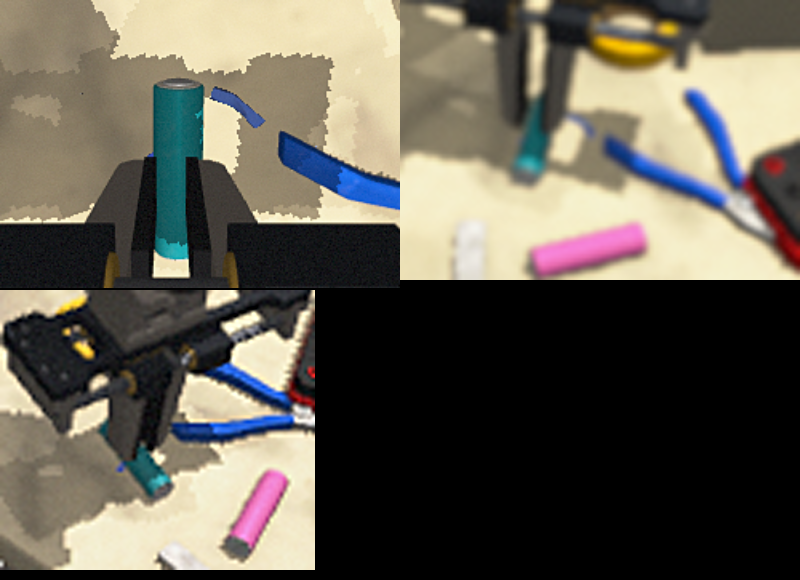

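The fingers straddle the cell, but they aren't squeezing at the 10 mm command. I'll close further.

>>> {"fn": "drive_tool", "kwargs": {"increments": [[0, 0, -0.001, 0, 0.0], [0, 0, -0.002, 0, 0.0], [0, 0, -0.002, 0, 0.0], [0, 0, -0.002, 0, 0.0], [0, 0, -0.002, 0, 0.0]], "squeeze": 15}}

```text
time_s: 5.0
eef_pos: [482.0, -439.4, 2.2]
orientation: [-0.0, 0.824, 0.566, 0.0]
contact_force: [-0.5, -0.2, -0.6]
gripper_width: 0.4
grasp_force: 0.0
```

```bash
python3 - <<'E'
from h import *
for n in('wrist','side','scene'):
  s=snap(n)
  hsv=cv2.cvtColor(s['img'],cv2.COLOR_RGB2HSV)
  m=cv2.inRange(hsv,(80,80,30),(98,255,255))
  k,l,st,ce=cv2.connectedComponentsWithStats(m)
  for i in range(1,k):
    if st[i,4]>30 and not(n=='scene' and st[i,1]<200) and not(n=='side' and st[i,1]<200):
        ys,xs=np.where(l==i); P=onz(s,np.c_[xs,ys],10)[:,:2]
        print(n,st[i],cv2.minAreaRect(np.float32(P)))
        if n=='wrist':
            for y in range(ys.min(),ys.max()+1,8): print(y,xs[ys==y].min(),xs[ys==y].max(),end='; ')
            print()
  st=robot.sense(); e=st['eef_pos']; print(n,'tcp px',proj(s,[e,e+[0,0,20]]))
print(robot.sense()['gripper_width'],robot.sense()['grasp_force'])
E
```

```text
wrist [ 246  172   31  108 1508] ((483.76483154296875, -441.7334289550781), (66.75012969970703, 17.511241912841797), 68.98796844482422)
172 247 275; 180 246 276; 188 246 276; 196 246 276; 204 246 276; 212 246 276; 220 256 275; 228 256 257; 236 256 257; 244 256 257; 252 256 257; 260 256 257; 268 256 257; 276 256 257; 
wrist tcp px [[256.69827266 220.64348125]
 [256.75223965 232.81599234]]
side [254 281   9  12  70] ((481.4478759765625, -451.2246398925781), (33.4079475402832, 15.629359245300293), 68.24540710449219)
side tcp px [[257.74759306 285.02724736]
 [257.93152297 279.1537994 ]]
scene [338 267  21  22 116] ((484.01898193359375, -438.5206298828125), (65.57730865478516, 19.430328369140625), 68.31586456298828)
scene tcp px [[347.26901954 279.51953911]
 [348.32294215 273.98608222]]
0.23523481041294658 0.0
```

>>> {"fn": "drive_tool", "kwargs": {"increments": [[0, 0, 0.001, 0, 0.0], [0, 0, 0.002, 0, 0.0], [0, 0, 0.003, 0, 0.0], [0, 0, 0.003, 0, 0.0]]}}

```text
time_s: 5.55
eef_pos: [481.9, -439.2, -1.1]
orientation: [-0.0, 0.824, 0.566, 0.0]
contact_force: [0.8, -1.2, -0.4]
gripper_width: 0.7
grasp_force: 0.0
```

>>> {"fn": "drive_tool", "kwargs": {"increments": [[0, 0, 0.001, 0, 0.0], [0, 0, 0.002, 0, 0.0], [0, 0, 0.002, 0, 0.0]]}}

```text
time_s: 5.85
eef_pos: [481.9, -439.2, -3.0]
orientation: [-0.0, 0.824, 0.566, -0.0]
contact_force: [0.3, -0.3, -0.8]
gripper_width: 0.3
grasp_force: 0.0
```

```bash
python3 - <<'E'
from h import *
H=np.zeros((600,800,3),np.uint8)
e=robot.sense()['eef_pos']
for n,(c0,r0,w,h),f,(X,Y) in(('wrist',(190,150,130,140),3,(0,0)),('side',(235,255,57,57),7,(400,0)),('scene',(320,240,50,30),8,(400,350)),):
    s=snap(n); im=cv2.resize(s['img'][r0:r0+h,c0:c0+w],None,fx=f,fy=f,interpolation=cv2.INTER_NEAREST)
    im=np.ascontiguousarray(im)
    for z,col in((0,(255,0,0)),(20,(255,255,0))):
        p=(proj(s,[[e[0],e[1],z]])[0]-[c0,r0]+.5)*f; cv2.circle(im,tuple(int(v) for v in p),3,col,-1)
    im=im[:600-Y,:400]; H[Y:Y+im.shape[0],X:X+im.shape[1]]=im
cv2.imwrite('pics/g2.png',H[:,:,::-1])
E
```

```text
(no output)
```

View pics/g2.png

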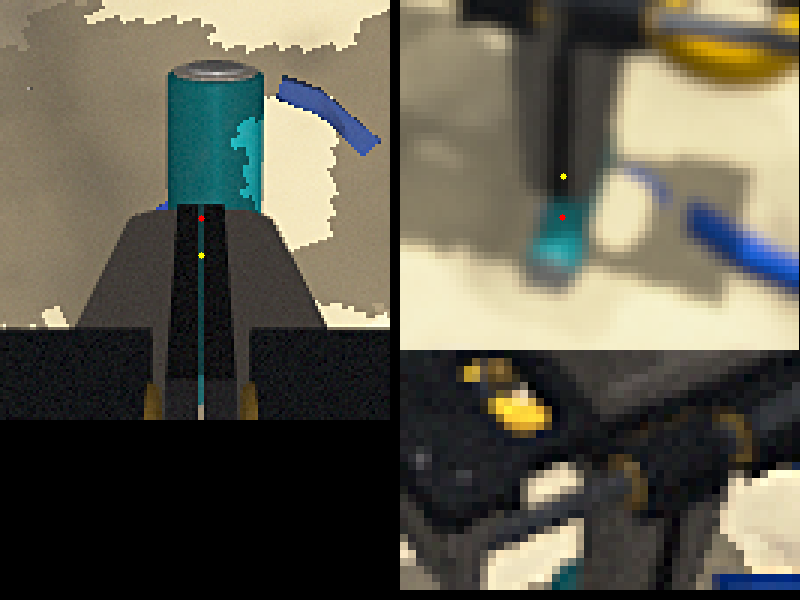

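The side view shows the fingertips ending at the cell's top (row 195 of the crop, between the z=0 dot at 217 and the z=20 dot at 177). The real finger end is therefore about 20 mm above the reported TCP: the fingers closed just above the cell. I'll lift, open, re-centre and go down by contact.

>>> {"fn": "drive_tool", "kwargs": {"increments": [[0, 0, -0.006, 0, 0.0], [-0.002, 0.0025, -0.006, 0, 0.03], [-0.002, 0.0025, -0.006, 0, 0.03], [-0.002, 0.0025, -0.006, 0, 0.03], [-0.002, 0.0025, 0.0, 0, 0.03], [-0.002, 0.0025, 0.006, 0, 0.03], [-0.002, 0.0025, 0.012, 0, 0.03], [-0.002, 0.0025, 0.012, 0, 0.03]]}}

```text
time_s: 6.8
eef_pos: [482.8, -441.1, -16.6]
orientation: [-0.001, 0.824, 0.566, -0.0]
contact_force: [-0.3, 0.0, 0.1]
gripper_width: 30.1
grasp_force: 0.0
```

```bash
python3 -c "
from h import *
print(robot.tcp_to_grasp,[a for a in dir(robot) if a[0]!='_'])
inc(484,-441.5,-15)"
```

```text
18.700000000000003 ['MotionError', 'hand_in', 'sense', 'tcp_to_grasp']
from [ 482.8 -441.1  -16.6] yaw -21.0 inc [ 0.      0.0012 -0.0016] turn 0.0 q6 -0.56 F [-0.3  0.   0.1] w 30.1 t 6.8
```

>>> {"fn": "drive_tool", "kwargs": {"increments": [[0, 0.001, 0.001, 0, 0.03], [0, 0.001, 0.002, 0, 0.03], [0, 0.001, 0.003, 0, 0.03], [0, 0.001, 0.003, 0, 0.03]]}}

```text
time_s: 7.2
eef_pos: [484.6, -442.5, -17.8]
orientation: [0.0, 0.824, 0.566, 0.0]
contact_force: [0.6, -0.5, 0.2]
gripper_width: 29.7
grasp_force: 0.0
```

>>> {"fn": "drive_tool", "kwargs": {"increments": [[0, 0, 0.001, 0, 0.03], [0, 0, 0.002, 0, 0.03], [0, 0, 0.002, 0, 0.03]]}}

```text
time_s: 7.5
eef_pos: [484.5, -442.4, -20.0]
orientation: [-0.0, 0.824, 0.566, 0.0]
contact_force: [-0.8, 0.3, -1.0]
gripper_width: 30.0
grasp_force: 0.0
```

>>> {"fn": "drive_tool", "kwargs": {"increments": [[0, 0, 0.001, 0, 0.03], [0, 0, 0.002, 0, 0.03], [0, 0, 0.002, 0, 0.03]]}}

```text
time_s: 7.8
eef_pos: [484.5, -442.4, -22.0]
orientation: [-0.0, 0.824, 0.566, -0.0]
contact_force: [0.3, -0.3, -0.1]
gripper_width: 29.9
grasp_force: 0.0
```

>>> {"fn": "drive_tool", "kwargs": {"increments": [[0, 0, 0.001, 0, 0.03], [0, 0, 0.0015, 0, 0.03], [0, 0, 0.0015, 0, 0.03]]}}

```text
time_s: 8.1
eef_pos: [484.7, -442.6, -23.0]
orientation: [0.0, 0.824, 0.566, -0.0]
contact_force: [-2.4, 0.7, 3.6]
gripper_width: 29.9
grasp_force: 1.4
```

Contact with the bench comes at a reported z of about -22.8, so the true tip height is reported z plus 22.8 mm. I'll raise 2 mm and close.

>>> {"fn": "drive_tool", "kwargs": {"increments": [[0, 0, -0.0025, 0, 0.03], [0, 0, -0.0025, 0, 0.0], [0, 0, -0.0025, 0, 0.0], [0, 0, -0.0025, 0, 0.0], [0, 0, -0.0025, 0, 0.0], [0, 0, -0.0025, 0, 0.0]], "squeeze": 15}}

```text
time_s: 8.7
eef_pos: [484.5, -442.5, -20.9]
orientation: [-0.0, 0.824, 0.566, -0.0]
contact_force: [0.2, -0.7, 0.9]
gripper_width: 13.1
grasp_force: 15.0
```

Gripped (13.1 mm opening, 15 N). Lifting.

>>> {"fn": "drive_tool", "kwargs": {"increments": [[0, 0, -0.02, 0, 0.0], [0, 0, -0.06, 0, 0.0], [0, 0, -0.1, 0, 0.0], [0, 0, -0.13, 0, 0.0], [0, 0, -0.13, 0, 0.0]]}}

```text
time_s: 9.2
eef_pos: [487.0, -445.5, 115.2]
orientation: [0.005, 0.824, 0.566, 0.0]
contact_force: [0.3, -0.8, -0.1]
gripper_width: 13.2
grasp_force: 15.0
```

```bash
python3 -c "
from h import *
inc(380,-60,110,40)"
```

```text
from [ 487.  -445.5  115.2] yaw -21.0 inc [ 0.3215 -0.2382  0.0013] turn -1.065 q6 -0.56 F [ 0.3 -0.8 -0.1] w 13.2 t 9.2
```

>>> {"fn": "drive_tool", "kwargs": {"increments": [[0.314, -0.256, 0, -1.06, 0.0], [0.314, -0.256, 0, -1.06, 0.0], [0.314, -0.256, 0, -1.06, 0.0], [0.314, -0.256, 0, -1.06, 0.0], [0.314, -0.256, 0, -1.06, 0.0], [0.314, -0.256, 0, -1.06, 0.0], [0.314, -0.256, 0, -1.06, 0.0], [0.314, -0.256, 0, -1.06, 0.0], [0.314, -0.256, 0, -1.06, 0.0], [0.314, -0.256, 0, -1.06, 0.0]]}}

```text
time_s: 10.2
eef_pos: [357.5, -56.4, 108.1]
orientation: [-0.001, 0.424, 0.906, -0.0]
contact_force: [0.1, 0.0, -0.1]
gripper_width: 12.9
grasp_force: 15.0
```

```bash
python3 -c "
from h import *
inc(420,165,130,85)"
```

```text
from [357.5 -56.4 108.1] yaw 39.8 inc [ 0.13    0.1898 -0.0219] turn -0.788 q6 -1.19 F [ 0.1  0.  -0.1] w 12.9 t 10.2
```

>>> {"fn": "drive_tool", "kwargs": {"increments": [[0.043, 0.185, -0.045, 1.57, 0.0], [0.043, 0.185, -0.045, 1.57, 0.0], [0.043, 0.185, -0.045, 1.57, 0.0], [0.043, 0.185, -0.045, 1.57, 0.0], [0.043, 0.185, -0.045, 1.57, 0.0], [0.043, 0.185, -0.045, 1.57, 0.0], [0.043, 0.185, -0.045, 1.57, 0.0], [0.043, 0.185, -0.045, 1.57, 0.0], [0.043, 0.185, -0.045, 1.57, 0.0], [0.043, 0.185, -0.045, 1.57, 0.0]]}}

```text
time_s: 11.2
eef_pos: [474.2, 92.2, 153.3]
orientation: [-0.0, 0.909, 0.417, -0.0]
contact_force: [0.2, 0.5, -0.7]
gripper_width: 12.7
grasp_force: 15.0
```

>>> {"fn": "drive_tool", "kwargs": {"increments": [[0, 0, 0, 0.12, 0.0], [0, 0, 0, 0.12, 0.0], [0, 0, 0, 0.12, 0.0], [0, 0, 0, 0.12, 0.0]]}}

```text
time_s: 11.6
eef_pos: [473.5, 93.2, 153.8]
orientation: [-0.0, 0.931, 0.366, -0.0]
contact_force: [0.3, 0.3, -1.0]
gripper_width: 12.5
grasp_force: 15.0
```

```bash
cat > seg.py <<'E'
from h import *
import pickle
s=snap('wrist','w4.png'); pickle.dump(s,open('w4.pkl','wb'))
print('cam',s['extrinsics'][:3,3])
inc(472,95,150,-50)
hsv=cv2.cvtColor(s['img'],cv2.COLOR_RGB2HSV)
for nm,lo,hi,zs in(('yel',(20,120,60),(34,255,255),(50,27)),('blue',(105,150,60),(122,255,255),(19,28,-4)),('teal',(82,80,30),(98,255,255),(130,))):
    k,l,st,ce=cv2.connectedComponentsWithStats(cv2.inRange(hsv,lo,hi))
    for i in range(1,k):
        if st[i,4]>400:
            ys,xs=np.where(l==i); print(nm,st[i])
            for z in zs:
                c=cv2.minAreaRect(np.float32(onz(s,np.c_[xs,ys],z)[:,:2])); print('  z',z,np.round(c[0],1),np.round(c[1],1),round(c[2],1))
E
python3 seg.py
```

```text
cam [523.53730427 139.90633927 346.8702391 ]
from [473.4  93.3 154. ] yaw -47.1 inc [ 0.0001 -0.0022  0.004 ] turn 0.051 q6 0.77 F [-0.2 -0.  -0.9] w 13.2 t 11.65
yel [ 212  150   96   72 2406]
  z 50 [463.7  80.1] [68. 67.] 85.1
  z 27 [459.   75.4] [73.3 72.2] 85.1
yel [ 296  363  147   13 1194]
  z 50 [ 406.7 -130.9] [ 14.9 153.3] 43.2
  z 27 [ 397.7 -151.8] [ 16.1 165.2] 43.2
blue [ 179   31   98  102 4466]
  z 19 [518.8 173. ] [41.8 89.5] 85.1
  z 28 [518.9 172.1] [40.7 87. ] 85.1
  z -4 [518.5 175.4] [44.8 95.8] 85.1
teal [ 239  177   36  117 3444]
  z 130 [458.2  78.9] [86. 24.] 42.9
```

View pics/w4.png

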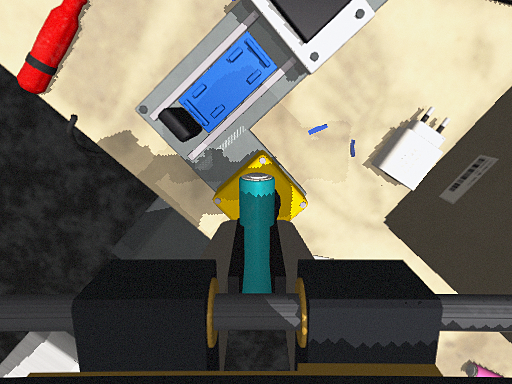

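The picture shows the carriage (blue, around (228,82)) with its handle at (180,122), the bridge corner at (307,73), the bed corner at (137,110), and the pod under the held cell. I'll refine numerically.

```bash
python3 - <<'E'
from h import *
import pickle
s=pickle.load(open('w4.pkl','rb')); a=np.radians(-4.9)
T=(561.9,172.0,a)
def loc(px,z):
    d=onz(s,px,z)[:,:2]-T[:2]
    return np.round(np.c_[d@[np.cos(a),np.sin(a)],d@[-np.sin(a),np.cos(a)]],1).tolist()
print('bridge(15,-45)',loc([(307,73)],76),'bed(-125,45)',loc([(137,110)],12))
hsv=cv2.cvtColor(s['img'],cv2.COLOR_RGB2HSV)
xs=np.arange(-104,14,2); ys=np.arange(26,-32,-2)
X,Y=np.meshgrid(xs,ys)
def rect(z):
    p=proj(s,w2(T,np.c_[X.ravel(),Y.ravel(),np.full(X.size,z)])).astype(np.float32)
    r=cv2.remap(s['img'],p[:,0].reshape(X.shape),p[:,1].reshape(X.shape),cv2.INTER_LINEAR)
    return r
r=rect(19)
print('x from',xs[0],'to',xs[-1])
for y,row in zip(ys,r): print('%4d '%y+''.join('.' if not(v[2]>1.6*v[0] and v[2]>40) and v.mean()>50 else '#' if not(v[2]>1.6*v[0] and v[2]>40) else str(min(9,v[2]//26)) for v in row.astype(int)))
E
```

```text
bridge(15,-45) [[9.0, -43.9]] bed(-125,45) [[-124.9, 38.7]]
x from -104 to 12
  26 ...........................................................
  24 ...........................................................
  22 ...........................................................
  20 ##.........................................................
  18 .##......77777777777788888877877877788777788878888878......
  16 .####...599999999999999999999999999999999999999999999......
  14 .#####..599999998889998999999999999999888888889997899......
  12 .######..79889989999996999999999999999789999999994999......
  10 .#######698979969999996999999999999999599999999993989......
   8 ..######598879974444344999999999999999954444439983989......
   6 ..######599879999999999998898999999999999999999953999......
   4 ..######459879888888888888888888899999999999999963989......
   2 .#######4598688888888888888888888889999999999999829894.....
   0 .#######488868888888888888888888888889999999999993989......
  -2 .#######478878888888888888888888998889998899999993989......
  -4 .#######.788688888888888888888888888889999
[... 162 characters left out ...]
88878888889888888888888888889999999999954989......
 -12 ########488878845465787888888888888889655558779964989......
 -14 ########3488688688888868888888888888895899999999639894.....
 -16 .#######478868858888885988888888888889588888899985989......
 -18 ........388788888887788888888888898898989899899999999......
 -20 ........5888888888888888888888888898998998999999999994.....
 -22 .........98888999999989899999999999999999999999999999......
 -24 ...........................................................
 -26 ...........................................................
 -28 ...........................................................
 -30 ...........................................................
```

```bash
cat > off.py <<'E'
from h import *
from scipy.spatial.transform import Rotation as R
def offset(s,st,ret=False):
    hsv=cv2.cvtColor(s['img'],cv2.COLOR_RGB2HSV)
    k,l,q,ce=cv2.connectedComponentsWithStats(cv2.inRange(hsv,(80,80,25),(98,255,255)))
    i=1+np.argmax(q[1:,4]); ys,xs=np.where(l==i)
    w=st['orientation']; M=R.from_quat([w[1],w[2],w[3],w[0]]).as_matrix(); e=st['eef_pos']
    P=onz(s,np.c_[xs,ys],e[2]+20.9+9)
    Q=(P-e)@M
    r=cv2.minAreaRect(np.float32(Q[:,:2])); print('cell in tool frame',r,'x range',Q[:,0].min(),Q[:,0].max())
    top=Q[Q[:,0]>10]; print('y at x>10', [(round(top[abs(top[:,0]-x)<1.5][:,1].min(),1),round(top[abs(top[:,0]-x)<1.5][:,1].max(),1)) for x in (12,18,24,29)])
    return M,e
if __name__=='__main__':
    s=snap('wrist'); st=robot.sense(); offset(s,st); inc(517.9,173.8,150,-94.9)
E
python3 off.py
```

```text
cell in tool frame ((1.2454681396484375, 0.1070108413696289), (18.041797637939453, 64.61815643310547), 89.97137451171875) x range -31.06368839160634 33.558407007254345
y at x>10 [(np.float64(-8.9), np.float64(9.1)), (np.float64(-8.8), np.float64(9.0)), (np.float64(-8.8), np.float64(9.0)), (np.float64(-8.7), np.float64(8.9))]
from [473.3  93.4 154.1] yaw -47.1 inc [ 0.0873 -0.0285  0.004 ] turn 0.834 q6 0.77 F [-0.4  0.  -0. ] w 12.5 t 11.7
```

>>> {"fn": "drive_tool", "kwargs": {"increments": [[0.0865, -0.029, 0.02, 0.834, 0.0], [0.0865, -0.029, 0.04, 0.834, 0.0], [0.0865, -0.029, 0.06, 0.834, 0.0], [0.0865, -0.029, 0.07, 0.834, 0.0], [0.0865, -0.029, 0.074, 0.834, 0.0], [0.0865, -0.029, 0.074, 0.834, 0.0], [0.0865, -0.029, 0.074, 0.834, 0.0], [0.0865, -0.029, 0.074, 0.834, 0.0], [0.0865, -0.029, 0.074, 0.834, 0.0]]}}

```text
time_s: 12.6
eef_pos: [517.1, 173.8, 80.4]
orientation: [-0.0, 0.999, -0.042, 0.0]
contact_force: [-0.7, -0.0, -0.7]
gripper_width: 13.1
grasp_force: 15.0
```

```bash
python3 - <<'E'
from off import *
s=snap('wrist'); st=robot.sense(); offset(s,st); inc(516.7,173.9,30,-94.9)
a=np.radians(-4.9); T=(517.9,173.8,a)
xs=np.arange(-70,60,2); ys=np.arange(28,-30,-2)
X,Y=np.meshgrid(xs,ys)
p=proj(s,w2(T,np.c_[X.ravel(),Y.ravel(),np.full(X.size,19)])).astype(np.float32)
r=cv2.remap(s['img'],p[:,0].reshape(X.shape),p[:,1].reshape(X.shape),cv2.INTER_LINEAR)
for y,row in zip(ys,r): print('%4d '%y+''.join('T' if v[1]>1.3*v[0] and v[1]>.75*v[2] else '.' if not(v[2]>1.6*v[0] and v[2]>40) and v.mean()>50 else '#' if not(v[2]>1.6*v[0] and v[2]>40) else str(min(9,v[2]//26)) for v in row.astype(int)))
E
```

```text
cell in tool frame ((1.3499488830566406, 0.26251697540283203), (18.059078216552734, 64.61943817138672), 89.9493179321289) x range -30.964018781752088 33.66694371150866
y at x>10 [(np.float64(-8.8), np.float64(9.3)), (np.float64(-8.2), np.float64(8.7)), (np.float64(-8.6), np.float64(9.1)), (np.float64(-8.6), np.float64(9.0))]
from [517.  173.8  80.4] yaw -94.8 inc [-0.0004 -0.0001  0.0504] turn 0.001 q6 1.76 F [-0.2 -0.6 -0.3] w 12.5 t 12.65
  28 .#.##.##..##.....#...............................................
  26 #..####..#....#..#...............................................
  24 ##......###..#...##..............................................
  22 ########..#.#..###...............................................
  20 #############..#.........334445544333333646555566677776666.......
  18 #T##T#######T#####.......4444444444444444448888888888888884......
  16 T##############T#######..4444444444444444447888888888888883......
  14 ##T#TT#TT##T##T########TT1234444444444444448888888388878884......
  12 #########T############TTTTTTTTTTTTTTTTTTTT37888888288878784......
  10 TTTTTTTTTTT
[... 703 characters left out ...]
TTTTTTTTTTTTTTTTTTTTTTTTTTTTTTTTTTTTT..4434487888378784......
 -12 TT####################TTTTTTTTTTTTTTTTTTTT.7888888288478784......
 -14 #T#########T########T#TTTTTT444TTTTTTTTTTT86788888288678784......
 -16 #####T##T###T###T#T####T#2348888888888888887666665888866884......
 -18 #############T#######..#.4447887887888888888888888888888884......
 -20 ##T##T#T#TT#####..#.##.#.4448888888888888888888888888888884......
 -22 #TTT#######...####.#..#..........................................
 -24 #####..#.#...#...####..#.........................................
 -26 .......##....##..####..#.........................................
 -28 ..###......##..##................................................
```

The cradle model matches to under 1 mm (trough edges at ±10, post end at x=30, wall at x=37). Descending.

>>> {"fn": "drive_tool", "kwargs": {"increments": [[0, 0, 0.02, 0, 0.0], [0, 0, 0.04, 0, 0.0], [0, 0, 0.055, 0, 0.0], [0, 0, 0.065, 0, 0.0], [0, 0, 0.07, 0, 0.0], [0, 0, 0.07, 0, 0.0], [0, 0, 0.07, 0, 0.0]]}}

```text
time_s: 13.35
eef_pos: [517.5, 173.9, 10.9]
orientation: [-0.0, 0.999, -0.043, 0.001]
contact_force: [-0.3, 0.0, -0.5]
gripper_width: 12.8
grasp_force: 15.0
```

```bash
python3 -c "
from h import *
inc(516.9,173.9,-1.5,-94.9)"
```

```text
from [517.5 173.9  10.9] yaw -94.9 inc [-0.0006  0.0001  0.0124] turn -0.0 q6 1.76 F [-0.3  0.  -0.5] w 12.8 t 13.35
```

>>> {"fn": "drive_tool", "kwargs": {"increments": [[0, 0, 0.003, 0, 0.0], [0, 0, 0.005, 0, 0.0], [0, 0, 0.007, 0, 0.0], [0, 0, 0.009, 0, 0.0], [0, 0, 0.01, 0, 0.0], [0, 0, 0.011, 0, 0.0], [0, 0, 0.011, 0, 0.0]]}}

```text
time_s: 14.05
eef_pos: [516.8, 173.8, -0.9]
orientation: [0.0, 0.999, -0.043, -0.0]
contact_force: [-0.4, 0.3, 0.1]
gripper_width: 12.9
grasp_force: 15.0
```

>>> {"fn": "drive_tool", "kwargs": {"increments": [[0, 0, 0.0005, 0, 0.0], [0, 0, 0.001, 0, 0.0], [0, 0, 0.001, 0, 0.0]]}}

```text
time_s: 14.35
eef_pos: [516.8, 173.8, -1.9]
orientation: [0.0, 0.999, -0.043, -0.0]
contact_force: [0.7, 0.6, -0.7]
gripper_width: 12.8
grasp_force: 15.0
```

>>> {"fn": "drive_tool", "kwargs": {"increments": [[0, 0, 0.0005, 0, 0.0], [0, 0, 0.001, 0, 0.0], [0, 0, 0.001, 0, 0.0]]}}

```text
time_s: 14.65
eef_pos: [517.6, 173.8, -2.0]
orientation: [0.0, 0.999, -0.043, 0.001]
contact_force: [-0.9, -0.5, 5.3]
gripper_width: 12.6
grasp_force: 15.0
```

The cell touches the floor (5 N) at the expected height. Releasing and lifting straight up.

>>> {"fn": "drive_tool", "kwargs": {"increments": [[0, 0, -0.001, 0, 0.0], [0, 0, -0.001, 0, 0.025], [0, 0, -0.001, 0, 0.025], [0, 0, -0.001, 0, 0.025]]}}

```text
time_s: 15.05
eef_pos: [516.6, 173.8, -2.0]
orientation: [0.0, 0.999, -0.043, -0.0]
contact_force: [-0.0, -0.1, 0.1]
gripper_width: 25.0
grasp_force: 0.0
```

>>> {"fn": "drive_tool", "kwargs": {"increments": [[0, 0, -0.003, 0, 0.025], [0, 0, -0.01, 0, 0.025], [0, 0, -0.02, 0, 0.025], [0, 0, -0.04, 0, 0.025], [0, 0, -0.08, 0, 0.025], [0, 0, -0.1, 0, 0.025], [0, 0, -0.1, 0, 0.025]]}}

```text
time_s: 15.75
eef_pos: [520.2, 174.3, 103.0]
orientation: [-0.001, 0.999, -0.043, 0.004]
contact_force: [0.3, -0.0, 0.2]
gripper_width: 24.5
grasp_force: 0.0
```

```bash
cat > asc.py <<'E'
from off import *
import sys
def asc(s,T,z,x0,x1,st=2,yr=28):
    xs=np.arange(x0,x1,st); ys=np.arange(yr,-yr-1,-st); X,Y=np.meshgrid(xs,ys)
    p=proj(s,w2(T,np.c_[X.ravel(),Y.ravel(),np.full(X.size,z)])).astype(np.float32)
    r=cv2.remap(s['img'],p[:,0].reshape(X.shape),p[:,1].reshape(X.shape),cv2.INTER_LINEAR)
    for y,row in zip(ys,r): print('%4d '%y+''.join('T' if v[1]>1.3*v[0] and v[1]>.75*v[2] else '.' if not(v[2]>1.6*v[0] and v[2]>40) and v.mean()>50 else '#' if not(v[2]>1.6*v[0] and v[2]>40) else str(min(9,v[2]//26)) for v in row.astype(int)))
E
python3 - <<'E'
from asc import *
s=snap('wrist','w6.png'); inc(440,180.5,80,-94.9); st=robot.sense(); print(st['grasp_force'])
a=np.radians(-4.9); T=(517.9,173.8,a)
hsv=cv2.cvtColor(s['img'],cv2.COLOR_RGB2HSV)
k,l,q,ce=cv2.connectedComponentsWithStats(cv2.inRange(hsv,(80,80,25),(98,255,255)))
i=1+np.argmax(q[1:,4]); ys,xs=np.where(l==i); d=onz(s,np.c_[xs,ys],29)[:,:2]-T[:2]
L=np.c_[d@[np.cos(a),np.sin(a)],d@[-np.sin(a),np.cos(a)]]; print(q[i],L.min(0),L.max(0),cv2.minAreaRect(np.float32(L)))
for n in('scene','side'):
    s=snap(n); hsv=cv2.cvtColor(s['img'],cv2.COLOR_RGB2HSV)
    k,l,q,ce=cv2.connectedComponentsWithStats(cv2.inRange(hsv,(80,80,25),(98,255,255)))
    for i in range(1,k):
        ys,xs=np.where(l==i); P=onz(s,np.c_[xs,ys],29)
        if q[i,4]>8 and abs(P[:,0].mean()-518)<60 and abs(P[:,1].mean()-174)<60: print(n,q[i],cv2.minAreaRect(np.float32(P[:,:2])))
E
```

```text
from [518.4 174.  100.4] yaw -94.9 inc [-0.0788  0.0003  0.0201] turn -0.0 q6 1.76 F [ 0.2  0.4 -1.3] w 25.1 t 15.8
0.0
[ 247  155   22   77 1634] [-32.45423001  -9.19159597] [32.38569551  8.45110984] ((-0.02283477783203125, -0.4938335418701172), (17.60796356201172, 64.9232177734375), 89.6285171508789)
scene [175 150  19  12 101] ((521.9752197265625, 171.68453979492188), (24.140432357788086, 62.334388732910156), 84.71405792236328)
side [237 151  17   4  56] ((520.153076171875, 168.37794494628906), (22.99070167541504, 58.480133056640625), 84.14965057373047)
```

The cell is seated: centred at (0,-0.5) mm in the cradle, aligned and released. Next I'll go behind the handle with closed fingers.

>>> {"fn": "drive_tool", "kwargs": {"increments": [[-0.04, 0, 0, 0, 0.0], [-0.0825, 0, 0, 0, 0.0], [-0.0825, 0, 0, 0, 0.0], [-0.0825, 0, 0.01, 0, 0.0], [-0.0825, 0, 0.03, 0, 0.0], [-0.0825, 0, 0.06, 0, 0.0], [-0.0825, 0, 0.086, 0, 0.0], [-0.0825, 0, 0.086, 0, 0.0], [-0.0825, 0, 0.086, 0, 0.0]], "squeeze": 15}}

```text
time_s: 16.8
eef_pos: [435.1, 180.7, 11.8]
orientation: [0.0, 0.999, -0.043, -0.001]
contact_force: [-0.0, -0.2, 0.5]
gripper_width: 0.3
grasp_force: 0.0
```

```bash
python3 -c "
from h import *
inc(450,179.6,14,-94.9)"
```

```text
from [435.1 180.7  11.8] yaw -94.9 inc [ 0.015  -0.0002 -0.0022] turn -0.001 q6 1.79 F [-0.  -0.2  0.5] w 0.3 t 16.8
```

>>> {"fn": "drive_tool", "kwargs": {"increments": [[0.006, 0, 0, 0, 0.0], [0.012, 0, 0, 0, 0.0], [0.016, 0, 0, 0, 0.0], [0.02, 0, 0, 0, 0.0], [0.025, 0, 0, 0, 0.0], [0.03, 0, 0, 0, 0.0], [0.036, 0, 0, 0, 0.0], [0.043, 0, 0, 0, 0.0], [0.05, 0, 0, 0, 0.0], [0.055, 0, 0, 0, 0.0]]}}

```text
time_s: 17.8
eef_pos: [490.1, 176.1, 12.1]
orientation: [-0.0, 0.999, -0.043, 0.0]
contact_force: [-2.0, 2.0, 1.6]
gripper_width: 0.4
grasp_force: 0.8
```

>>> {"fn": "drive_tool", "kwargs": {"increments": [[0.003, 0, 0, 0, 0.0], [0.006, 0, 0, 0, 0.0], [0.009, 0, 0, 0, 0.0], [0.012, 0, 0, 0, 0.0], [0.015, 0, 0, 0, 0.0], [0.017, 0, 0, 0, 0.0], [0.019, 0, 0, 0, 0.0], [0.019, 0, 0, 0, 0.0]]}}

```text
time_s: 18.6
eef_pos: [508.8, 174.4, 12.3]
orientation: [0.0, 0.999, -0.043, 0.0]
contact_force: [-0.2, -0.3, -0.4]
gripper_width: 0.4
grasp_force: 0.1
```

>>> {"fn": "drive_tool", "kwargs": {"increments": [[0.0015, 0, 0, 0, 0.0], [0.003, 0, 0, 0, 0.0], [0.0045, 0, 0, 0, 0.0], [0.006, 0, 0, 0, 0.0]]}}

```text
time_s: 19.0
eef_pos: [514.4, 174.0, 12.2]
orientation: [0.0, 0.999, -0.043, -0.0]
contact_force: [-2.5, -0.6, -0.2]
gripper_width: 0.8
grasp_force: 0.7
```

>>> {"fn": "drive_tool", "kwargs": {"increments": [[0.0015, 0, 0, 0, 0.0], [0.003, 0, 0, 0, 0.0], [0.0045, 0, 0, 0, 0.0]]}}

```text
time_s: 19.3
eef_pos: [519.0, 173.6, 12.2]
orientation: [0.0, 0.999, -0.043, 0.0]
contact_force: [-2.3, -0.4, 1.6]
gripper_width: 0.6
grasp_force: 0.7
```

>>> {"fn": "drive_tool", "kwargs": {"increments": [[0.001, 0, 0, 0, 0.0], [0.002, 0, 0, 0, 0.0], [0.003, 0, 0, 0, 0.0]]}}

```text
time_s: 19.6
eef_pos: [521.9, 173.4, 12.2]
orientation: [0.0, 0.999, -0.043, 0.0]
contact_force: [-1.0, -0.5, 1.4]
gripper_width: 0.6
grasp_force: 1.0
```

>>> {"fn": "drive_tool", "kwargs": {"increments": [[0.001, 0, 0, 0, 0.0], [0.002, 0, 0, 0, 0.0], [0.003, 0, 0, 0, 0.0]]}}

```text
time_s: 19.9
eef_pos: [521.6, 173.3, 12.1]
orientation: [0.0, 0.999, -0.043, -0.004]
contact_force: [-16.3, -0.8, 14.4]
gripper_width: 0.3
grasp_force: 8.0
```

>>> {"fn": "drive_tool", "kwargs": {"increments": [[0.001, 0, 0, 0, 0.0], [0.002, 0, 0, 0, 0.0], [0.003, 0, 0, 0, 0.0]]}}

```text
time_s: 20.2
eef_pos: [521.4, 173.3, 12.2]
orientation: [0.001, 0.999, -0.043, -0.007]
contact_force: [-26.7, -1.3, 25.9]
gripper_width: 0.6
grasp_force: 14.0
```

>>> {"fn": "drive_tool", "kwargs": {"increments": [[0.001, 0, 0, 0, 0.0], [0.002, 0, 0, 0, 0.0], [0.003, 0, 0, 0, 0.0]]}}

```text
time_s: 20.5
eef_pos: [521.1, 173.3, 12.2]
orientation: [0.001, 0.999, -0.042, -0.011]
contact_force: [-37.9, -0.8, 35.5]
gripper_width: 0.2
grasp_force: 20.0
```

The stop is reached with a firm rise in force, so I'm backing off and verifying.

>>> {"fn": "drive_tool", "kwargs": {"increments": [[-0.006, 0, 0, 0, 0.0], [-0.012, 0, 0, 0, 0.0], [-0.02, 0, 0, 0, 0.0], [-0.03, 0, 0, 0, 0.0], [-0.04, 0, -0.02, 0, 0.0], [-0.05, 0, -0.06, 0, 0.0], [-0.06, 0, -0.1, 0, 0.0], [-0.06, 0, -0.14, 0, 0.0], [-0.06, 0, -0.14, 0, 0.0], [-0.06, 0, -0.14, 0, 0.0]]}}

```text
time_s: 21.5
eef_pos: [471.5, 177.9, 153.0]
orientation: [-0.0, 0.999, -0.043, 0.001]
contact_force: [-0.4, -0.1, -0.3]
gripper_width: 0.7
grasp_force: 0.0
```

```bash
python3 - <<'E'
from asc import *
s=snap('wrist','w7.png'); inc(463.7,80.1,110,-94.9)
a=np.radians(-4.9); T=(557,172.0,a)
def locz(px,z):
    d=onz(s,px,z)[:,:2]-T[:2]; return np.c_[d@[np.cos(a),np.sin(a)],d@[-np.sin(a),np.cos(a)]]
hsv=cv2.cvtColor(s['img'],cv2.COLOR_RGB2HSV)
for nm,lo,hi,z in(('blue',(105,150,60),(122,255,255),19),('teal',(80,80,25),(98,255,255),28)):
    k,l,q,ce=cv2.connectedComponentsWithStats(cv2.inRange(hsv,lo,hi))
    for i in range(1,k):
        if q[i,4]>60: ys,xs=np.where(l==i); L=locz(np.c_[xs,ys],z); print(nm,q[i],L.min(0).round(1),L.max(0).round(1))
xs=np.arange(-140,100,3); ys=np.arange(60,-61,-5); X,Y=np.meshgrid(xs,ys)
p=proj(s,w2(T,np.c_[X.ravel(),Y.ravel(),np.full(X.size,76)])).astype(np.float32)
r=cv2.remap(s['img'],p[:,0].reshape(X.shape),p[:,1].reshape(X.shape),cv2.INTER_LINEAR)
for y,row in zip(ys,r): print('%4d '%y+''.join('T' if v[1]>1.3*v[0] and v[1]>.75*v[2] else 'b' if v[2]>1.6*v[0] and v[2]>40 else 'y' if v[0]>1.8*v[2] and v[0]>80 else str(min(9,v.mean()//26).astype(int)) for v in row.astype(int)))
E
```

```text
from [470.4 177.7 151.4] yaw -94.9 inc [0.0017 0.0978 0.0414] turn -0.001 q6 1.78 F [-0.4 -1.1 -0.4] w 0.5 t 21.55
blue [  0  56  59  13 434] [ 14.9 179.5] [ 25.4 232.3]
blue [191  63  16   9  67] [13.4 44.9] [20.3 58.7]
blue [ 235   63   45   37 1194] [-11.5 -22.7] [20.4 18.6]
blue [345  78  11  20  83] [ -9.8 -93.3] [  7.1 -84.9]
teal [247  62  20  23 454] [  1.5 -10.3] [20.2  6.9]
  60 05444444444444477777777777778888888888888888888778888888888888888800000000000000
  55 54444444444444677777777777788888778778888777777877777788888888888800000000000000
  50 55544433343344447788778887777777777777877777777877777778888888888800000000000000
  45 44444333444444448777777777777777777777777777777777bb7777888888888800000000000000Traceback (most recent call last):
  File "<stdin>", line 14, in <module>
  File "<stdin>", line 14, in <genexpr>
AttributeError: 'int' object has no attribute 'astype'
```

Cell and carriage sit together at x≈34 mm, having moved 73 mm from the start. The rear end of the cell is just under the bridge and the handle is clear of it, so this is the hard stop. Now to locate the button.

```bash
cat > btn.py <<'E'
from h import *
import sys
def go(f=None):
    s=snap('wrist',f); a=np.radians(-4.9); C=(461.0,80.0,a)
    hsv=cv2.cvtColor(s['img'],cv2.COLOR_RGB2HSV)
    k,l,q,ce=cv2.connectedComponentsWithStats(cv2.inRange(hsv,(20,120,60),(34,255,255)))
    for i in range(1,k):
        if q[i,4]>300 and q[i,1]<340:
            ys,xs=np.where(l==i); print('yel',q[i],cv2.minAreaRect(np.float32(onz(s,np.c_[xs,ys],50)[:,:2])))
    for z in (75.5,):
        xs=np.arange(-48,49,2); ys=np.arange(48,-49,-3); X,Y=np.meshgrid(xs,ys)
        p=proj(s,w2(C,np.c_[X.ravel(),Y.ravel(),np.full(X.size,z)])).astype(np.float32)
        r=cv2.remap(s['img'],p[:,0].reshape(X.shape),p[:,1].reshape(X.shape),cv2.INTER_LINEAR)
        print('tester-frame about',C,'x',xs[0],xs[-1])
        for y,row in zip(ys,r.astype(int)): print('%4d '%y+''.join('y' if v[0]>1.5*v[2] and v[0]>70 else 'g' if v[1]>1.3*v[0] else 'r' if v[0]>1.5*v[1] else str(int(min(9,v.mean()//26))) for v in row))
    return s
if __name__=='__main__': go('b%s.png'%sys.argv[1]); inc(450,60,110,-94.9)
E
python3 btn.py 1
```

```text
yel [ 322  143   84   74 3997] ((464.5766296386719, 82.00603485107422), (71.23284149169922, 67.40118408203125), 85.14996337890625)
tester-frame about (461.0, 80.0, np.float64(-0.08552113334772216)) x -48 48
  48 5888888888888888436666666555656566666666555553777
  45 4888888888888884543333333333333333333333333663777
  42 398888888888888754yyyyyyyyyyyyyyyyyyyyyyyyyy53777
  39 3988888888888887yyyyyyyyyyyyyyyyyyyyyyyyyyyyy2777
  36 29888888888888yyyyyyyyyyyyyyyyyyyyyyyyyyyyyyy3878
  33 2988888888888y88yyyyyyyyyyyyyyyyyyyyyyy778yyy3888
  30 2888888888888y78yyyyyyyyyyyyyyyyyyyyyyyy7yyyy3888
  27 2688888888888yyyyyyyyyyyyyyyyyyyyyyyyyyyyyyyy3888
  24 2588888888888yyyyyyyyyyyyyyyyyyyyyyyyyyyyyyyy2888
  21 2588888888888yyyyyyyyyy101001222yyyyyyyyyyyyy3888
  18 2498888888888yyyyyyyyy000000000111yyyyyyyyyyy3888
  15 2298888888888yyyyyyyy1g00111g331011yyyyyyyyyy3877
  12 2288888888888yyyyyyyg011112110g31111yyyyyyyyy3888
   9 2288888888888yyyyyy11111112222103111yyyyyyyyy3878
   6 2278888888888yyyyy111111111121210111yyyyyyyyy3777
   3 3368888888888yyyyy111111111112120112yyyyyyyyy3777
   0 33688888
[... 338 characters left out ...]
yyyyyyyyyyyyyyyyyyyyyyyy86y888877
 -21 1106888888888887yyyyyyyyyyyyyyyyyyyyyyyy87y888887
 -24 0106888888888887688888888888877777888888888888887
 -27 0113988888888878888888888888777777788888888888888
 -30 1112988888885888888888888888777777788888888888888
 -33 0112888888888678888888888888777778777888888888888
 -36 1111888888888868888888888888877777777888888888888
 -39 1111788888888888888888888888888777777788888888888
 -42 1111788888888868888888888888888777777788888888888
 -45 1110688888888888888888888887888877788888888888888
 -48 1111488888888888888891011110878888888888888888888
from [469.9 177.6 150.6] yaw -94.9 inc [-0.0096  0.1189  0.0407] turn -0.001 q6 1.78 F [ 0.  -0.4 -0.3] w 0.7 t 21.6
```

The cap is centred at about (463, 79.5), agreeing with the pod fit. Moving above it with closed fingers.

>>> {"fn": "drive_tool", "kwargs": {"increments": [[0.0015, 0.04, 0, 0, 0.0], [0.0015, 0.08, 0.01, 0, 0.0], [0.0015, 0.0983, 0.03, 0, 0.0], [0.0015, 0.0983, 0.06, 0, 0.0], [0.0015, 0.0983, 0.08, 0, 0.0], [0.0015, 0.0983, 0.085, 0, 0.0], [0.0015, 0.0983, 0.085, 0, 0.0], [0.0015, 0.0983, 0.085, 0, 0.0]], "squeeze": 30}}

```text
time_s: 22.4
eef_pos: [464.5, 79.8, 67.7]
orientation: [0.0, 0.999, -0.043, 0.0]
contact_force: [0.6, 1.1, 0.3]
gripper_width: 0.5
grasp_force: 0.0
```

```bash
python3 -c "
from h import *
inc(463,79.5,53,-94.9)"
```

```text
from [464.5  79.8  67.7] yaw -94.9 inc [-0.0014  0.0004  0.0147] turn -0.0 q6 1.57 F [0.6 1.1 0.3] w 0.5 t 22.4
```

>>> {"fn": "drive_tool", "kwargs": {"increments": [[-0.001, 0, 0.005, 0, 0.0], [-0.001, 0, 0.009, 0, 0.0], [-0.001, 0, 0.011, 0, 0.0], [-0.001, 0, 0.012, 0, 0.0], [-0.001, 0, 0.012, 0, 0.0], [-0.001, 0, 0.012, 0, 0.0]]}}

```text
time_s: 23.0
eef_pos: [463.2, 79.8, 55.3]
orientation: [0.0, 0.999, -0.043, 0.0]
contact_force: [-0.2, -0.1, 0.6]
gripper_width: 0.3
grasp_force: 0.0
```

>>> {"fn": "drive_tool", "kwargs": {"increments": [[0, 0, 0.001, 0, 0.0], [0, 0, 0.002, 0, 0.0], [0, 0, 0.002, 0, 0.0], [0, 0, 0.002, 0, 0.0]]}}

```text
time_s: 23.4
eef_pos: [463.1, 79.8, 53.2]
orientation: [0.0, 0.999, -0.043, -0.0]
contact_force: [-0.0, 0.4, -0.1]
gripper_width: 0.6
grasp_force: 0.0
```

>>> {"fn": "drive_tool", "kwargs": {"increments": [[0, 0, 0.001, 0, 0.0], [0, 0, 0.002, 0, 0.0], [0, 0, 0.002, 0, 0.0], [0, 0, 0.002, 0, 0.0]]}}

```text
time_s: 23.8
eef_pos: [463.2, 79.8, 51.4]
orientation: [-0.0, 0.999, -0.043, 0.0]
contact_force: [-0.1, -0.0, 1.3]
gripper_width: 0.5
grasp_force: 1.1
```

>>> {"fn": "drive_tool", "kwargs": {"increments": [[0, 0, 0.001, 0, 0.0], [0, 0, 0.002, 0, 0.0], [0, 0, 0.002, 0, 0.0], [0, 0, 0.002, 0, 0.0]]}}

```text
time_s: 24.2
eef_pos: [463.3, 79.8, 49.4]
orientation: [0.0, 0.999, -0.043, 0.0]
contact_force: [0.0, 0.8, 3.7]
gripper_width: 0.4
grasp_force: 1.7
```

Contact was at z≈52.6, as predicted. I need about 4.7 mm more.

>>> {"fn": "drive_tool", "kwargs": {"increments": [[0, 0, 0.001, 0, 0.0], [0, 0, 0.002, 0, 0.0], [0, 0, 0.003, 0, 0.0], [0, 0, 0.004, 0, 0.0], [0, 0, 0.0045, 0, 0.0], [0, 0, 0.0045, 0, 0.0], [0, 0, 0.0045, 0, 0.0]]}}

```text
time_s: 24.9
eef_pos: [463.3, 79.8, 45.0]
orientation: [0.0, 0.999, -0.043, 0.0]
contact_force: [-1.3, 0.2, 6.7]
gripper_width: 0.6
grasp_force: 3.0
```

>>> {"fn": "drive_tool", "kwargs": {"increments": [[0, 0, 0, 0, 0.0], [0, 0, 0, 0, 0.0], [0, 0, 0, 0, 0.0], [0, 0, 0, 0, 0.0]]}}

```text
time_s: 25.3
eef_pos: [463.3, 79.8, 45.0]
orientation: [0.0, 0.999, -0.043, 0.0]
contact_force: [-0.2, -0.3, 5.8]
gripper_width: 0.6
grasp_force: 3.0
```

```bash
python3 - <<'E'
from h import *
F=[];Z=[]
for i in range(6):
    s=snap(['scene','side'][i%2]); r=robot.sense(); F.append(r['contact_force'][2]); Z.append(r['eef_pos'][2])
    hsv=cv2.cvtColor(s['img'],cv2.COLOR_RGB2HSV)
    if i<2:
        k,l,q,ce=cv2.connectedComponentsWithStats(cv2.inRange(hsv,(80,80,25),(98,255,255)))
        for j in range(1,k):
            ys,xs=np.where(l==j); P=onz(s,np.c_[xs,ys],29)
            if q[j,4]>4 and abs(P[:,0].mean()-560)<70 and abs(P[:,1].mean()-174)<60: print('teal',q[j],P[:,:2].min(0).round(),P[:,:2].max(0).round())
        c=proj(s,[[463,79.5,50]])[0]; a=s['img'][int(c[1])-12:int(c[1])+6,int(c[0])-8:int(c[0])+9].astype(int)
        for row in a: print(''.join('y' if v[0]>1.5*v[2] and v[1]>.7*v[0] and v[0]>70 else 'g' if v[1]>1.25*v[0] and v[1]>40 else 'r' if v[0]>1.6*v[1] and v[0]>50 else str(int(min(9,v.mean()//26))) for v in row))
print(np.mean(F),np.mean(Z),robot.sense()['time_s'])
E
```

```text
64210222222217742
64210122222217423
54310122222212256
55310122222223566
55410122222224666
45420122222215555
4563012222221yy42
6753002222221yyyy
53110012222100yyy
yyy00022210001yyy
yyy10011000000yyy
yyy00000000000yyy
yyy000000000000yy
yy100000000r100yy
yy1001rrrrrr100yy
yyy00gggggg001yyy
yyyy000000001yyyy
yyyyyy1111yyyyyyy
77777642223467788
77777642223578888
66777642223578888
65666542222467777
65555432222345555
54433322222234444
54333222222234555
43332222222234555
33332112222234566
yyyy11111111yyyyy
yyyyy1010001yyyyy
yyyyy1000001yyyyy
yyyy111r1111yyyyy
yyyy11111111yyyyy
yyyyy11111yyyyyyy
yyyyyyyyyyyyyyyyy
yyyyyyyyyyyyyyyyy
yyyyyyyyyyyyyyyyy
6.218241767175548 44.9580019998761 25.6
```

The green band is at the pod's mouth with red above it and no white showing. The spring force is 6.2 N, about 7.5 mm of travel. Handing in.

```bash
python3 -c "
from rig import robot
print(robot.hand_in())"
```

```text
the job is handed in; nothing more can be done
None
```

The job is handed in: the turquoise cell is in the cradle, the carriage is against its stop (judged by the force rise, not a direct reading), the button is held at about 7.5 mm with the green band at the mouth, and the pink cell was not touched.

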